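Follow the trigger lug of a coasting flywheel with the test pickup

TASK

Bench-test the motorcycle flywheel: take the orange pickup out of its blue holder block and, gently, set the flywheel coasting freely at about one turn every four seconds, either way round (never faster than a turn in two seconds). While it turns by itself, keep the pickup's copper tip right over the red trigger lug, about 20 mm above its top and without touching the wheel, for six seconds in one go. Then lift the pickup at least 80 mm clear above the lug and finish while still holding it there, leaving the flywheel alone and the other things on the bench undisturbed.

Things in the scene. Friction and masses are not known exactly. Their poses are not given: they have to be found in the camera images.
- stand: Fixed spindle stand carrying the flywheel, a dark steel disc 240 mm across (247 over its ring-gear teeth), 25 mm thick, upper face 85 mm above the bench, with a hub 60 mm across up to 100 mm and a brass spindle end up to 112 mm. Stand foot: grey, 140 mm across, 15 mm high. Origin: centre of its underside on the bench, on the flywheel's vertical axis. Its yaw does not matter.
- flywheel (a joint): Turn of the flywheel about the stand's vertical axis, rad, growing counter-clockwise from above, no wrap, no end stops; starts at rest between -3.1 and 3.1. Nominal mass 3 kg, inertia 0.022 kg m2 (both vary 30 to 40 per cent); bearing drag 0.001 N m plus 0.001 N m per rad/s, so it coasts some 15 to 25 s after a push.
- lug_top (a point): Centre of the top face of the red trigger lug: an upright cylinder 36 mm across and 40 mm high fixed on the flywheel's upper face, its axis 92 mm from the flywheel's axis, its top 125 mm above the bench. It goes round with the flywheel and can be pushed sideways to turn it. z axis up.
- holder: Fixed blue holder block, 80 x 80 x 70 mm high, with an upright 27 mm through hole in the middle, in which the pickup stands. Origin: centre of its underside.
- pickup: Loose test pickup, 0.14 kg, upright in the holder: orange square grip 32 x 32 mm, 70 mm high; below it a black round stem 16 mm across, 60 mm long, with copper tip. Origin: centre of the grip's underside, at the start on the holder's top, 70 mm above the bench; z up, x and y square to the grip's faces. Hold it by facing sides about 40 mm above the origin; lift straight up over 60 mm.
- pickup_tip (a point): Centre of the copper lower end of the pickup's stem, 60 mm below the pickup's origin along its axis.
- oil: Bystander: blue oil bottle with red cap, 64 mm across, 170 mm high; origin under its centre.
- grease: Bystander: amber grease jar, 72 mm across, 80 mm high; origin under its centre.
- carton: Bystander: cardboard carton 90 x 120 x 60 mm; origin under its centre.
- bearing: Bystander: steel bearing ring 62 mm across, 16 mm high, lying flat; origin under its centre.
- wrench: Bystander: steel wrench lying flat on the bench to the left; origin near its middle.
- driver: Bystander: red-handled screwdriver lying on the bench to the right; origin near its middle.
There are look-alikes about, which are no part of the job. Of the things like the holder, leave any that is purple or yellow; of the rest the larger one is meant.

How it is judged:
By the outcome, as a careful person would: the job done as asked, in the order asked, and still so for the second after the job is handed in, while the arm keeps its last pose, push and grip.
It also fails if it takes over 58 s, if anything falls off the work surface, if the arm or the gripper's body presses on something with over 40 N, if the wrist force passes 120 N, or if a joint passes its speed limit or range.

ROBOT

A 6-joint arm with a two-finger parallel gripper is mounted at the origin on the work surface. World frame = base frame: x ahead of the robot, y to its left, z up, the work surface at z = 0. Lengths are in m, angles in rad, forces in N, time in s.
With the tool pointing down it reaches from about 0.225 to 0.875 m from the base axis. Payload 3.4 kg.
Tool frame: the origin (TCP) lies where the fingers leave the gripper's body, on its centre line; the fingertips stand 73 mm ahead of it and the grasp point (between the pads) lies 54 mm ahead of it (manip.pinch_z is the distance from the TCP to the grasp point, in m); z points along the fingers, y is the line along which they close (so a half turn about z gives the same grasp; the last joint's range is limited). The gripper opens to 85 mm and grips with 20 to 120 N. Pads are 22 mm wide; open, the fingers measure 114 mm over their backs; the gripper's body (76 mm by 85 mm) begins 54 mm behind the grasp point. The pads swing forward as they close: fully open they stand 13 mm farther back than shut.
Start: joints at [1.059, 0.276, 1.505, -0, 1.361, -0.121], TCP at [0.219, 0.532, 0.304] pointing down, gripper open.
Joint ranges: [-2.89, 2.89], [-0.75, 2.08], [0.22, 2.7], [-1.18, 4.32], [0.11, 2.71], [-2.7, 2.7]. Speed limits (rad/s): [2.57, 2.57, 3.14, 3.14, 3.14, 3.14].

INTERFACE

Orientations are given as a unit quaternion [w, x, y, z].
In Python, from rig import readout, imaging, manip gives the robot as it stands. The module is installed in compiled form; this text tells all that it offers.
- The arm moves only by the tool servo_tool, never from a script. Its argument "moves" is a list of rows, each an object with "dp": the shift along the tool's x, y, z in units of 0.2 m (1.0 is 0.2 m), a list of three; "delta_rot": the turn, a rotation vector about the tool's x, y, z in units of 0.1 rad (1.0 is 0.1 rad), a list of three; "fingers": the opening, from 0 (shut) to 1 (fully open). In form: [{"dp": [dx, dy, dz], "delta_rot": [wx, wy, wz], "fingers": fingers}, ...]. A call has 1 to 5 rows; each row shifts and turns the commanded pose from where the row before left it, along the tool's axes as they then stand; what a row does not reach is not made up. A row lasts 1/10 s, in which the tool goes at most 50 mm and 8.59 degrees, less where a joint would pass 70% of its speed; a pose out of reach is approached as far as the arm can. A call with a number of a shift or a turn outside -1 to 1 is refused whole. A call with a gripper value outside its range is refused whole. The fingers move at their own pace and stop on an object; "force" is the grip in N (left out, the last holds). Time passes only in rows, so rows that do not move let the fingers close. It gives the time, the measured TCP pose, the force, the opening and the grip force at its end, in the units of the state.
- readout.get_state(): the state, without advancing time (a new reading comes with each control period).
- imaging.get_image(name): name is "scene" or "top" or "wrist"; returns (picture, depth): 400x640x3 uint8, red, green, blue; 400x640 float32, m along the optical axis (not along the pixel's ray), 0 where there is no reading.
- imaging.calibration(name): a dict with "intrinsics" (3x3 intrinsics, pixels), "dist" ([k1, k2, p1, p2, k3] as OpenCV has them; the pictures are not rectified), "R" (3x3) and "t" (3): a world point X has camera coordinates R X + t; the wrist camera has in their place "hand_eye" (4x4, takes a point from camera to tool coordinates, whose origin is the TCP and whose axes are the flange's). Camera axes: x right, y down, z forward; pixel columns grow to the right and rows downward; lengths in m; the calibration is good to about 2 mm. A picture is of the moment at which its call begins: read the wrist's pose just before it. calibration takes no time and is no camera call.
- manip.sign_off(): hands the job in; it is judged then, once.
The state is a dict: "clock": time; "qpos": joint angles; "qd": joint speeds; "effort": joint torques, N m; "position": TCP position; "ee_rot": TCP orientation; "contact_force": force on the tool from outside, world axes, zero at the start; "moment": the same for the moment, N m; "width": finger opening in m; "gripper_force": force on a finger pad.
Only numpy, scipy, OpenCV 4.12 (cv2) and the standard library are available. Lean on these libraries where they do the work, as an engineer would, in place of code of your own. Each camera call takes 0.05 s, during which the arm holds its last target. There are 200 camera calls.

## Working session

There is one attempt and no reset: what is moved stays moved. The work goes in short steps, Python scripts to look and compute and a tool call to move; the robot and the scene stay as the last step left them, time stands still between calls to the robot, and variables do not carry over. Pictures are saved under pics/ and viewed, at most 10 in all, crops included, and the job is handed in when it is done.

Besides the shell and the picture viewer there is one more tool, called after "Call:" by a JSON object that holds its "method" and its "body", one argument or row to a line. servo_tool: Moves the arm, as the interface text tells. Its arguments: {"type":"object","properties":{"moves":{"type":"array"},"force":{"type":"number"}},"required":["moves"]}

```bash
mkdir -p pics; cat > h.py <<'E'
import numpy as np, cv2
from rig import readout, imaging, manip
from scipy.spatial.transform import Rotation as Ro
def cam(name, st=None):
    c=imaging.calibration(name); K=np.array(c["intrinsics"]); d=np.array(c["dist"])
    if name=="wrist":
        st=st or readout.get_state(); q=st["ee_rot"]; T=np.eye(4); T[:3,:3]=Ro.from_quat([q[1],q[2],q[3],q[0]]).as_matrix(); T[:3,3]=st["position"]
        M=T@np.array(c["hand_eye"]); R=M[:3,:3].T; t=-R@M[:3,3]
    else: R=np.array(c["R"]); t=np.array(c["t"])
    return K,d,R,t
def ray(cm,uv):
    K,d,R,t=cm; p=cv2.undistortPoints(np.array(uv,float).reshape(-1,1,2),K,d).reshape(-1,2)
    return -R.T@t,(np.c_[p,np.ones(len(p))])@R
def onplane(cm,uv,z):
    o,D=ray(cm,uv); return o+D*((z-o[2])/D[:,2])[:,None]
E
python3 - <<'E'
from h import *
s=readout.get_state()
for k,v in s.items(): print(k,np.round(v,3))
print(manip.pinch_z)
ims=[]
for n in("scene","top"):
    p,d=imaging.get_image(n); cv2.imwrite(f"pics/{n}.png",p[:,:,::-1]); np.savez(f"{n}.npz",p=p,d=d)
    K,dd,R,t=cam(n); print(n,K[0,0],np.round(-R.T@t,3),(d==0).mean())
E
```

```text
clock 0.0
qpos [ 1.059  0.277  1.506  0.     1.361 -0.121]
qd [ 0.    -0.002 -0.001 -0.001 -0.001 -0.001]
effort [-1.0000e-03 -4.1677e+01 -2.4580e+01 -0.0000e+00  1.1000e-02  0.0000e+00]
position [0.219 0.531 0.303]
ee_rot [-0.     0.194  0.981 -0.001]
contact_force [-0.261  0.047 -0.756]
moment [-0.007 -0.006 -0.016]
gripper_force 0.0
width 0.085
0.0539
scene 450.20519116797226 [ 1.26  -0.276  1.018] 0.004078125
top 461.73474870436826 [0.506 0.011 1.27 ] 0.00409765625
```

View pics/top.png

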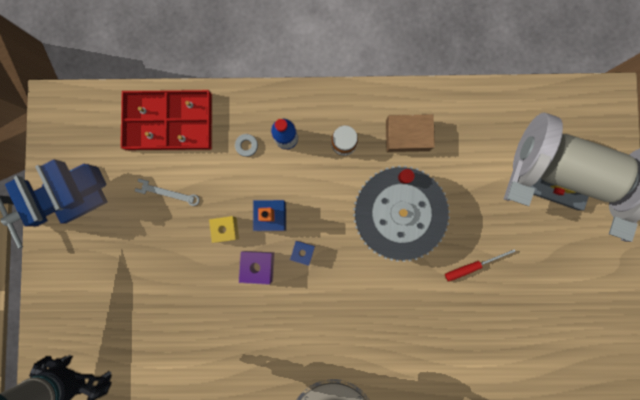

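View pics/scene.png

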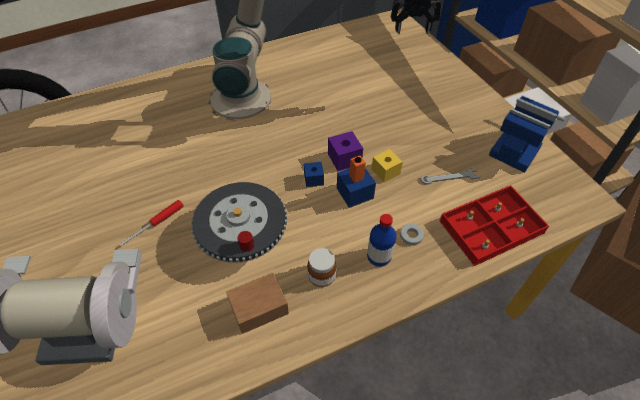

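The top view shows four holder-like blocks: blue with an orange pickup at (268,215), small blue at (302,252), purple at (256,267) and yellow at (222,229). The large blue one fits, being neither purple nor yellow and the larger of the two blues. The flywheel is at (402,213) with its red lug at (406,177). I'll measure these and confirm in a crop.

```bash
cat > m.py <<'E'
from h import *
def blobs(p,f,box,amin=30):
    h=cv2.cvtColor(p,cv2.COLOR_RGB2HSV).astype(int); m=f(h[...,0],h[...,1],h[...,2]).astype(np.uint8)
    b=np.zeros_like(m); x0,y0,x1,y1=box; b[y0:y1,x0:x1]=m[y0:y1,x0:x1]
    cs,_=cv2.findContours(b,cv2.RETR_EXTERNAL,cv2.CHAIN_APPROX_NONE)
    return sorted([c for c in cs if cv2.contourArea(c)>amin],key=cv2.contourArea,reverse=True)
E
python3 - <<'E'
from m import *
z=np.load("top.npz"); p,d=z["p"],z["d"]; cm=cam("top")
def rep(n,c,zz):
    (cx,cy),wh,a=cv2.minAreaRect(c.astype(np.float32)); 
    P=onplane(cm,cv2.boxPoints(((cx,cy),wh,a)),zz); e=np.roll(P,-1,0)-P
    print(n,np.round([cx,cy],1),"area",cv2.contourArea(c),"ctr",np.round(P.mean(0),4),"sides",np.round(np.linalg.norm(e,axis=1)[:2],3),"yaw",np.round(np.degrees(np.arctan2(e[:2,1],e[:2,0])),1),"depthz",end=" ")
    m=np.zeros(d.shape,np.uint8); cv2.drawContours(m,[c],-1,1,-1); m=cv2.erode(m,np.ones((3,3)))
    v,u=np.nonzero(m); o,D=ray(cm,np.c_[u,v]); Z=o[2]+D[:,2]*d[v,u]; print(np.round(np.percentile(Z,[10,50,90]),3))
for c in blobs(p,lambda h,s,v:(h>=100)&(h<=125)&(s>120)&(v>40),(240,190,330,280)): rep("blue",c,.07)
for c in blobs(p,lambda h,s,v:(h>=4)&(h<=14)&(s>190)&(v>120),(240,190,300,240)): rep("orange",c,.14)
for c in blobs(p,lambda h,s,v:((h<6)|(h>172))&(s>150)&(v>60),(350,160,460,270)): rep("lug",c,.125)
for c in blobs(p,lambda h,s,v:(h>8)&(h<25)&(s>120)&(v>120),(385,195,420,230),5): rep("spindle",c,.112)
for c in blobs(p,lambda h,s,v:(s<60)&(v>110),(360,170,445,255),300)[:1]: rep("plate",c,.085)
a=cv2.resize(p[150:290,200:460],None,fx=3,fy=3,interpolation=cv2.INTER_CUBIC)
z=np.load("scene.npz")["p"]
cv2.imwrite("pics/crop.png",a[:,:,::-1])
E
```

```text
blue [269. 215.] area 836.5 ctr [0.5526 0.1608 0.07  ] sides [0.078 0.073] yaw [-90.5 179.9] depthz [0.068 0.071 0.141]
blue [302.7 249.8] area 103.0 ctr [0.4618 0.0735 0.07  ] sides [0.033 0.045] yaw [ -17. -107.] depthz [0.043 0.046 0.049]
orange [265.5 214. ] area 101.0 ctr [0.5524 0.1607 0.14  ] sides [0.027 0.025] yaw [-90.5 180. ] depthz [0.137 0.142 0.145]
lug [406.  175.5] area 148.0 ctr [ 0.646  -0.1873  0.125 ] sides [0.035 0.033] yaw [-90.5 178.8] depthz [0.122 0.125 0.128]
spindle [403.  212.5] area 28.0 ctr [ 0.5545 -0.1803  0.112 ] sides [0.015 0.013] yaw [-90.5 178.9] depthz [0.109 0.112 0.116]
plate [401.8 212.8] area 2664.5 ctr [ 0.5554 -0.1814  0.085 ] sides [0.15 0.15] yaw [ -45.6 -136.1] depthz [0.084 0.088 0.1  ]
```

View pics/crop.png

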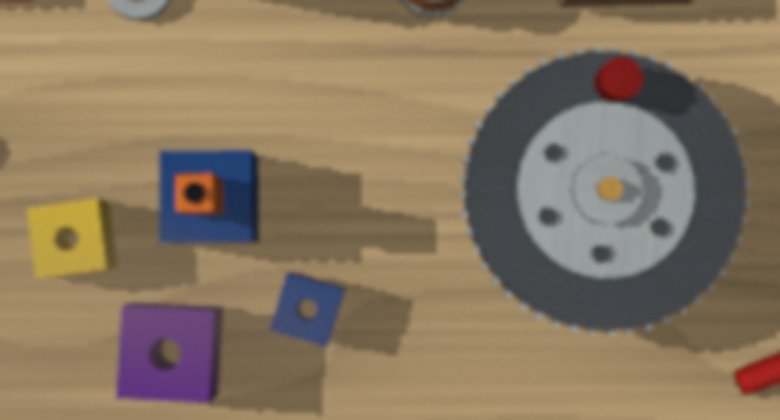

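The crop confirms it: the large blue block at crop (208,197) holds the orange pickup (196,193), square to the world axes. The small blue, purple and yellow blocks are the look-alikes. The pickup is at about (0.552, 0.161), the wheel axis at (0.555, -0.181), and the lug at radius 0.0915. All of these agree with the sizes given. I'll square the tool first, then travel.

Call:
{"method": "servo_tool", "body": {
  "moves": [
    {"dp": [0,0,0],"delta_rot": [0,0,-1],"fingers": 1},
    {"dp": [0,0,0],"delta_rot": [0,0,-1],"fingers": 1},
    {"dp": [0,0,0],"delta_rot": [0,0,-1],"fingers": 1},
    {"dp": [0,0,0],"delta_rot": [0,0,-0.9],"fingers": 1},
    {"dp": [0,0,0],"delta_rot": [0,0,0],"fingers": 1}
  ],
  "force": 60
}}

```text
clock: 0.6
position: [0.2189, 0.5315, 0.3034]
ee_rot: [-0.0, 0.0, 1.0, -0.0]
contact_force: [-0.5, 0.0, 0.1]
width: 0.0854
gripper_force: 0.0
```

Call:
{"method": "servo_tool", "body": {
  "moves": [
    {"dp": [-0.14,-0.155,0],"delta_rot": [0,0,0],"fingers": 1},
    {"dp": [-0.14,-0.155,0],"delta_rot": [0,0,0],"fingers": 1},
    {"dp": [-0.14,-0.155,0],"delta_rot": [0,0,0],"fingers": 1},
    {"dp": [-0.14,-0.155,0],"delta_rot": [0,0,0],"fingers": 1},
    {"dp": [-0.14,-0.155,0],"delta_rot": [0,0,0],"fingers": 1}
  ]
}}

```text
clock: 1.1
position: [0.3597, 0.3752, 0.3038]
ee_rot: [-0.0, 0.001, 1.0, -0.0]
contact_force: [0.6, 0.6, -0.3]
width: 0.085
gripper_force: 0.0
```

Call:
{"method": "servo_tool", "body": {
  "moves": [
    {"dp": [-0.14,-0.155,0],"delta_rot": [0,0,0],"fingers": 1},
    {"dp": [-0.14,-0.155,0],"delta_rot": [0,0,0],"fingers": 1},
    {"dp": [-0.14,-0.155,0],"delta_rot": [0,0,0],"fingers": 1},
    {"dp": [-0.14,-0.155,0],"delta_rot": [0,0,0],"fingers": 1},
    {"dp": [-0.14,-0.155,0],"delta_rot": [0,0,0],"fingers": 1}
  ]
}}

```text
clock: 1.6
position: [0.4996, 0.22, 0.3038]
ee_rot: [-0.0, 0.002, 1.0, 0.0]
contact_force: [0.6, 1.2, -0.4]
width: 0.0852
gripper_force: 0.0
```

Call:
{"method": "servo_tool", "body": {
  "moves": [
    {"dp": [-0.14,-0.155,0],"delta_rot": [0,0,0],"fingers": 1},
    {"dp": [-0.13,-0.15,0],"delta_rot": [0,0,0],"fingers": 1},
    {"dp": [0,0,0],"delta_rot": [0,0,0],"fingers": 1},
    {"dp": [0,0,0],"delta_rot": [0,0,0],"fingers": 1}
  ]
}}

```text
clock: 2.0
position: [0.5529, 0.1597, 0.3033]
ee_rot: [-0.001, 0.002, 1.0, 0.0]
contact_force: [-0.3, 0.1, -0.1]
width: 0.0853
gripper_force: 0.0
```

```bash
python3 - <<'E'
from h import *
s=readout.get_state(); print(s["clock"],np.round(s["position"],4),np.round(s["qpos"],2),np.round(s["contact_force"],2))
p,d=imaging.get_image("wrist"); cv2.imwrite("pics/w1.png",p[:,:,::-1]); cm=cam("wrist",s); np.savez("w1.npz",p=p,d=d)
from m import *
for c in blobs(p,lambda h,s,v:(h>=4)&(h<=14)&(s>190)&(v>120),(0,0,640,400),100):
    r=cv2.minAreaRect(c.astype(np.float32)); P=onplane(cm,cv2.boxPoints(r),.14); print(r,np.round(P,4),P.mean(0))
E
```

```text
2.0 [0.5529 0.1597 0.3033] [ 0.16  0.28  1.5   0.    1.36 -1.41] [-0.32  0.06 -0.11]
((324.0, 194.5), (47.0, 34.0), 90.0) [[0.5249 0.1487 0.14  ]
 [0.5251 0.1776 0.14  ]
 [0.5676 0.1783 0.14  ]
 [0.5675 0.148  0.14  ]] [0.54628226 0.16314299 0.14      ]
```

View pics/w1.png

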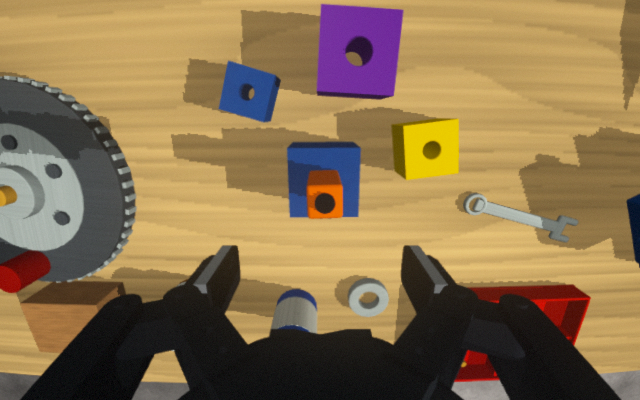

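The wrist view looks back toward the base. The pickup's top face is at about (324,203) in the blue block, between the open fingers, with the wheel to the left. Descend and grip.

Call:
{"method": "servo_tool", "body": {
  "moves": [
    {"dp": [0.004,0.008,0.2],"delta_rot": [0,0,0],"fingers": 1},
    {"dp": [0,0,0.2],"delta_rot": [0,0,0],"fingers": 1},
    {"dp": [0,0,0.15],"delta_rot": [0,0,0],"fingers": 1},
    {"dp": [0,0,0.1],"delta_rot": [0,0,0],"fingers": 1},
    {"dp": [0,0,0.045],"delta_rot": [0,0,0],"fingers": 1}
  ]
}}

```text
clock: 2.55
position: [0.5497, 0.1631, 0.1629]
ee_rot: [-0.002, -0.0, 1.0, -0.0]
contact_force: [-0.2, 0.5, -0.3]
width: 0.0856
gripper_force: 0.0
```

Call:
{"method": "servo_tool", "body": {
  "moves": [
    {"dp": [0,0,0],"delta_rot": [0,0,0],"fingers": 0.3},
    {"dp": [0,0,0],"delta_rot": [0,0,0],"fingers": 0.3},
    {"dp": [0,0,0],"delta_rot": [0,0,0],"fingers": 0.3},
    {"dp": [0,0,0],"delta_rot": [0,0,0],"fingers": 0.3}
  ],
  "force": 60
}}

```text
clock: 2.95
position: [0.5526, 0.1623, 0.1664]
ee_rot: [0.001, 0.0, 1.0, 0.0]
contact_force: [-0.9, 0.1, 1.7]
width: 0.0314
gripper_force: 59.1
```

Call:
{"method": "servo_tool", "body": {
  "moves": [
    {"dp": [0,0,-0.1],"delta_rot": [0,0,0],"fingers": 0.3},
    {"dp": [0,0,-0.15],"delta_rot": [0,0,0],"fingers": 0.3},
    {"dp": [0,0,-0.2],"delta_rot": [0,0,0],"fingers": 0.3},
    {"dp": [0,0,-0.2],"delta_rot": [0,0,0],"fingers": 0.3},
    {"dp": [0,0,-0.1],"delta_rot": [0,0,0],"fingers": 0.3}
  ]
}}

```text
clock: 3.45
position: [0.553, 0.1621, 0.3194]
ee_rot: [0.003, 0.001, 1.0, 0.001]
contact_force: [0.5, 0.2, -0.6]
width: 0.0314
gripper_force: 59.5
```

```bash
python3 - <<'E'
from m import *
s=readout.get_state(); print(s["clock"],np.round(s["position"],4),s["width"],s["gripper_force"],np.round(s["contact_force"],2))
p,d=imaging.get_image("scene"); cv2.imwrite("pics/s2.png",cv2.resize(p[60:240,240:480],None,fx=3,fy=3)[:,:,::-1]); np.savez("s2.npz",p=p,d=d)
w,_=imaging.get_image("wrist"); np.savez("w2.npz",p=w)
p2,_=imaging.get_image("top"); np.savez("t2.npz",p=p2)
for n in range(3): print(np.round(readout.get_state()["position"],4))
E
```

```text
3.45 [0.553  0.1621 0.3194] 0.03135022431870674 59.510157108306885 [ 0.52  0.19 -0.56]
[0.5523 0.162  0.3165]
[0.5523 0.162  0.3165]
[0.5523 0.162  0.3165]
```

View pics/s2.png

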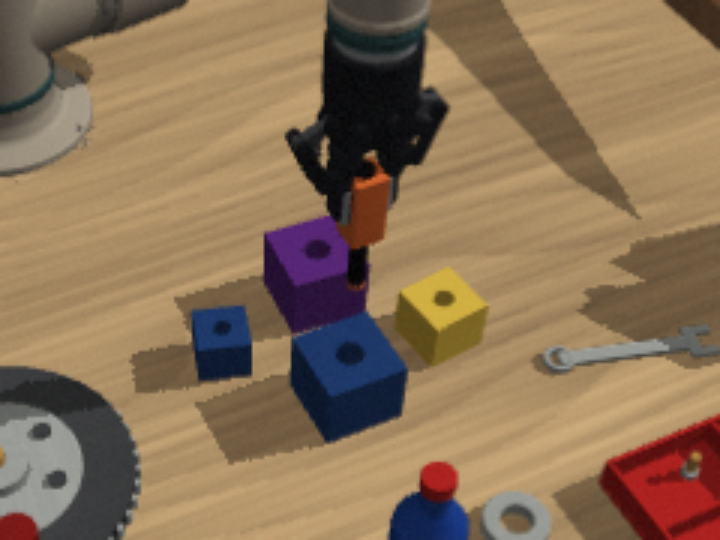

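The pickup is out of the hole and held upright, with the copper tip at crop (357,285), i.e. image (359,155). I'll check the tip height and offset, then get the lug and axis positions from both views.

```bash
python3 - <<'E'
from m import *
z=np.load("s2.npz"); p,d=z["p"],z["d"]; cm=cam("scene")
h=cv2.cvtColor(p,cv2.COLOR_RGB2HSV)
sub=h[146:162,352:367]; m=(sub[...,0]<20)&(sub[...,1]>120)&(sub[...,2]>60)
v,u=np.nonzero(m); 
for r in range(146,162): print(r,[tuple(int(t) for t in p[r,c]) for c in range(355,364,2)])
for uv in [(358.5,155.5)]:
    o,D=ray(cm,[uv]); t=(0.552-o[0])/D[0,0]; print("tip at x=.552:",o+t*D[0], "depth", d[150:157,359])
# lug & spindle in scene
for c in blobs(p,lambda h,s,v:((h<6)|(h>172))&(s>150)&(v>60),(190,180,290,265)):
    r=cv2.boundingRect(c); print(r); e=c.reshape(-1,2); 
    top=e[e[:,1]<r[1]+6]; print("lugtop",onplane(cm,[(r[0]+r[2]/2-.5,r[1]+4)],.125))
for c in blobs(p,lambda h,s,v:(h>8)&(h<25)&(s>120)&(v>120),(220,195,255,230),5):
    M=c.reshape(-1,2).mean(0); print("spindle",M,onplane(cm,[M],.112))
E
```

```text
146 [(83, 35, 112), (5, 8, 10), (5, 3, 4), (22, 20, 18), (167, 140, 99)]
147 [(83, 37, 112), (6, 5, 7), (11, 9, 7), (21, 13, 18), (159, 130, 93)]
148 [(86, 38, 114), (5, 8, 6), (7, 7, 4), (19, 13, 20), (119, 87, 89)]
149 [(80, 35, 107), (11, 10, 11), (0, 2, 2), (11, 8, 15), (131, 102, 83)]
150 [(59, 26, 79), (5, 7, 7), (6, 5, 8), (14, 14, 17), (132, 102, 82)]
151 [(34, 18, 45), (5, 7, 8), (9, 8, 7), (9, 8, 16), (159, 131, 94)]
152 [(34, 16, 43), (6, 7, 4), (6, 6, 7), (17, 10, 17), (159, 130, 92)]
153 [(46, 24, 35), (1, 3, 2), (8, 6, 6), (50, 30, 29), (159, 131, 94)]
154 [(55, 25, 37), (18, 14, 11), (16, 12, 12), (101, 55, 45), (152, 124, 88)]
155 [(56, 27, 41), (59, 31, 22), (53, 28, 19), (94, 48, 47), (167, 138, 99)]
156 [(45, 21, 59), (72, 35, 31), (75, 38, 33), (60, 33, 55), (174, 145, 104)]
157 [(42, 19, 56), (44, 21, 57), (45, 21, 59), (53, 28, 62), (182, 151, 109)]
158 [(44, 18, 58), (42, 18, 58), (43, 20, 59), (58, 36, 62), (180, 148, 105)]
159 [(42, 20, 59), (42, 15, 57), (43, 20, 57), (56, 34, 62), (183, 151, 109)]
160 [(43, 21, 59), (42, 19, 57), (45, 22, 60), (50, 30, 55), (183, 153, 110)]
161 [(44, 20, 57), (40, 13, 55), (43, 19, 59), (61, 40, 62), (179, 151, 108)]
tip at x=.552: [0.552      0.16554583 0.15659416] depth [1.16334   1.1631919 1.1694149 1.1672052 1.1701713 1.1772407 1.1780386]
(238, 231, 16, 20)
lugtop [[ 0.64274786 -0.18560708  0.125     ]]
spindle [237.04761905 210.95238095] [[ 0.55558783 -0.17975548  0.112     ]]
```

Tip is about 0.155 m below the TCP. I'll hover it over the resting lug to calibrate tip-to-lug alignment before pushing.

Call:
{"method": "servo_tool", "body": {
  "moves": [
    {"dp": [-0.02,-0.08,0],"delta_rot": [0,0,0],"fingers": 0.3},
    {"dp": [-0.05,-0.18,0],"delta_rot": [0,0,0],"fingers": 0.3},
    {"dp": [-0.05,-0.2,0],"delta_rot": [0,0,0],"fingers": 0.3},
    {"dp": [-0.05,-0.2,0],"delta_rot": [0,0,0],"fingers": 0.3},
    {"dp": [-0.06,-0.2,0],"delta_rot": [0,0,0],"fingers": 0.3}
  ]
}}

```text
clock: 4.1
position: [0.597, -0.0125, 0.3124]
ee_rot: [-0.002, 0.0, 1.0, 0.0]
contact_force: [0.6, -0.1, -0.7]
width: 0.0315
gripper_force: 59.6
```

Call:
{"method": "servo_tool", "body": {
  "moves": [
    {"dp": [-0.06,-0.2,0],"delta_rot": [0,0,0],"fingers": 0.3},
    {"dp": [-0.06,-0.2,0],"delta_rot": [0,0,0],"fingers": 0.3},
    {"dp": [-0.05,-0.2,0],"delta_rot": [0,0,0],"fingers": 0.3},
    {"dp": [-0.05,-0.18,0],"delta_rot": [0,0,0],"fingers": 0.3},
    {"dp": [-0.0175,-0.105,0.05],"delta_rot": [0,0,0],"fingers": 0.3}
  ]
}}

```text
clock: 4.6
position: [0.6454, -0.1913, 0.303]
ee_rot: [-0.0, 0.002, 1.0, -0.001]
contact_force: [0.3, 0.2, -0.3]
width: 0.0313
gripper_force: 59.7
```

Call:
{"method": "servo_tool", "body": {
  "moves": [
    {"dp": [0,0,0],"delta_rot": [0,0,0],"fingers": 0.3},
    {"dp": [0,0,0],"delta_rot": [0,0,0],"fingers": 0.3}
  ]
}}

```text
clock: 4.8
position: [0.6441, -0.1869, 0.3024]
ee_rot: [-0.002, 0.001, 1.0, 0.001]
contact_force: [-0.1, 0.7, -2.0]
width: 0.0313
gripper_force: 59.8
```

```bash
python3 - <<'E'
from m import *
P=[]
for i in range(2):
    s=readout.get_state(); P.append(s["position"]); w,_=imaging.get_image("wrist")
s=readout.get_state(); P.append(s["position"]); p,d=imaging.get_image("scene"); t,_=imaging.get_image("top"); P.append(readout.get_state()["position"])
print(s["clock"],np.round(P,4))
np.savez("a3.npz",w=w,p=p,t=t,d=d)
a=cv2.resize(p[130:270,180:300],None,fx=4,fy=4); b=cv2.resize(t[130:270,340:460],None,fx=2,fy=2)
c=cv2.resize(w,(320,200)); o=np.zeros((560,800,3),np.uint8); o[:,:480]=a; o[:280,480:720]=b; o[300:500,480:800]=c
cv2.imwrite("pics/c3.png",o[:,:,::-1])
E
```

```text
4.9 [[ 0.6441 -0.1869  0.3024]
 [ 0.6444 -0.1862  0.3034]
 [ 0.6446 -0.1858  0.3041]
 [ 0.645  -0.1856  0.3051]]
```

View pics/c3.png

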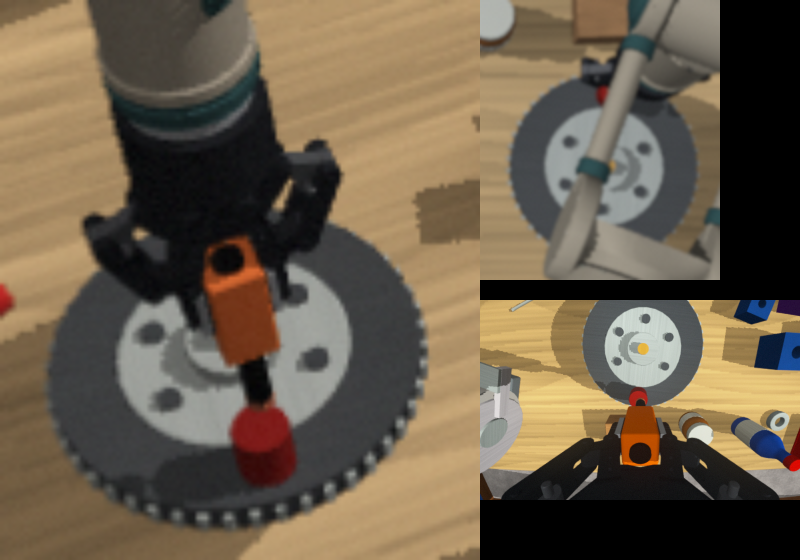

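Scene crop at left: the tip at crop (258,403), image (244.5,231), sits just above the lug's top at crop (263,423), image (246,236). In the wrist inset the stem stands in front of the lug. I'll quantify the offset.

```bash
python3 - <<'E'
from m import *
z=np.load("a3.npz"); 
def proj(cm,X):
    K,d,R,t=cm; return cv2.projectPoints(np.array(X,float).reshape(-1,1,3),cv2.Rodrigues(R)[0],t,K,d)[0].reshape(-1,2)
L=np.array([.6455,-.187])
X=[[*L,.125],[*L,.145],[*L,.155],[L[0]+.01,L[1],.145],[L[0],L[1]+.01,.145],[*L,.105]]
ps=proj(cam("scene"),X); print("scene",np.round(ps,1).tolist())
s=readout.get_state(); s["position"]=np.array([.6447,-.1863,.3035]); s["ee_rot"]=[0,0,1,0]
pw=proj(cam("wrist",s),X); print("wrist",np.round(pw,1).tolist())
p,w=z["p"],z["w"]
for n,im,box in(("s",p,(200,215,280,260)),("w",w,(250,140,400,260))):
  for c in blobs(im,lambda h,s,v:((h<4)|(h>172))&(s>150)&(v>60),box): 
    print(n,"red",cv2.boundingRect(c)); e=c.reshape(-1,2)
    for r in range(e[:,1].min(),e[:,1].max()+1,2): q=e[e[:,1]==r,0]; print(r,q.min(),q.max(),end=" | ")
  print()
  g=im.max(2); h=cv2.cvtColor(im,cv2.COLOR_RGB2HSV)
  rows=range(222,238,1) if n=="s" else range(160,216,4)
  c0=245 if n=="s" else 320
  for r in rows:
    q=np.nonzero(g[r,c0-25:c0+25]<40)[0]; print(r,(q.min()+c0-25,q.max()+c0-25) if len(q) else None,end=" ")
  print()
E
```

```text
scene [[245.3, 236.1], [244.2, 231.3], [243.6, 228.9], [245.6, 234.6], [248.2, 229.8], [246.4, 240.7]]
wrist [[319.4, 198.0], [319.4, 204.7], [319.3, 208.5], [319.4, 215.6], [331.0, 204.7], [319.5, 192.2]]
s red (238, 232, 16, 19)
232 241 249 | 234 239 251 | 236 238 251 | 238 238 252 | 240 239 252 | 242 240 252 | 244 248 253 | 246 248 253 | 248 247 252 | 250 247 250 | 
222 (np.int64(240), np.int64(246)) 223 (np.int64(240), np.int64(246)) 224 (np.int64(240), np.int64(246)) 225 (np.int64(241), np.int64(246)) 226 (np.int64(241), np.int64(247)) 227 (np.int64(242), np.int64(247)) 228 (np.int64(242), np.int64(247)) 229 (np.int64(242), np.int64(246)) 230 (np.int64(242), np.int64(245)) 231 None 232 None 233 None 234 None 235 None 236 None 237 None 
w red (298, 175, 38, 37)
175 311 319 | 177 309 326 | 179 305 328 | 181 303 329 | 183 302 331 | 185 302 331 | 187 301 332 | 189 300 332 | 191 299 333 | 193 299 333 | 195 298 334 | 197 298 334 | 199 298 335 | 201 298 334 | 203 298 334 | 205 299 333 | 207 300 332 | 209 301 311 | 211 305 310 | 
160 None 164 None 168 None 172 None 176 None 180 None 184 None 188 None 192 None 196 None 200 (np.int64(318), np.int64(323)) 204 (np.int64(314), np.int64(326)) 208 (np.int64(313), np.int64(328)) 212 None
```

Both views agree that the tip sits about 3 mm to +y of the lug, so I'll use tip = TCP + (0, 0.003, -0.155). The push will be counter-clockwise with the stem against the lug's side, ramping smoothly to about 2 rad/s. I'll work out the rows.

```bash
cat > t.py <<'E'
from m import *
AX=np.array([.5548,-.1805]); OFF=np.array([0,.003,-.155])
def red(p,box): 
    b=blobs(p,lambda h,s,v:((h<5)|(h>172))&(s>150)&(v>50),box,25); return b
def th_scene(p,cm):
    b=red(p,(185,175,295,268))
    if not b: return None
    x,y,w,h=cv2.boundingRect(np.vstack(b[:2])); P=onplane(cm,[(x+w/2-.5,y+h/2-.5)],.105)[0,:2]-AX
    B=onplane(cm,[(x+w/2-.5,y+h-.5)],.085)[0,:2]; o=ray(cm,[(0,0)])[0][:2]; u=(B-o)/np.linalg.norm(B-o); Q=B-.018*u-AX
    return [np.hypot(*P),np.arctan2(P[1],P[0]),np.hypot(*Q),np.arctan2(Q[1],Q[0]),w,h]
def th_top(p,cm):
    b=red(p,(350,160,456,262))
    if not b: return None
    r=cv2.minAreaRect(b[0].astype(np.float32)); P=onplane(cm,[r[0]],.125)[0,:2]-AX
    return [np.hypot(*P),np.arctan2(P[1],P[0]),cv2.contourArea(b[0])]
def rows(C,tips,q=.005):
    C=np.array(C,float); out=[]
    for T in tips:
        D=(np.array(T)-OFF-C)/.2; D=np.round(D/q)*q; C=C+D*.2
        out.append((-D[0]+0.,D[1],-D[2]+0.))
    for i in range(0,len(out),5): print("; ".join("[%.3f, %.3f, %.3f]"%o for o in out[i:i+5]))
    print("C end",C.round(4).tolist())
def tip(a,z,r=.092): return [AX[0]+r*np.cos(a),AX[1]+r*np.sin(a),z]
E
python3 - <<'E'
from t import *
cs,ct=cam("scene"),cam("top")
print(np.round(th_scene(np.load("scene.npz")["p"],cs),3),np.round(th_scene(np.load("a3.npz")["p"],cs),3),np.round(th_top(np.load("top.npz")["p"],ct),3))
w=[.3,.5,.75,1,1.25,1.5,1.7,1.85,2,2,1.7,1.3,.8]; z=[.103]*11+[.123,.15]
phi=-.449+.1*np.cumsum(w)
C=[.6456,-.1869,.3044]
rows(C,[tip(-.449,.1494),tip(-.449,.103)]+[tip(a,b) for a,b in zip(phi,z)],.0025)
print(phi[-1])
E
```

```text
[ 0.09  -0.093  0.122 -0.15  16.    20.   ] [ 0.091 -0.097  0.122 -0.15  16.    19.   ] [ 9.10e-02 -7.50e-02  1.48e+02]
[0.040, -0.182, 0.000]; [0.000, -0.000, 0.233]; [-0.005, 0.013, 0.000]; [-0.010, 0.020, 0.000]; [-0.013, 0.033, 0.000]
[-0.010, 0.045, 0.000]; [-0.007, 0.058, 0.000]; [0.000, 0.070, 0.000]; [0.013, 0.077, 0.000]; [0.030, 0.080, 0.000]
[0.048, 0.077, 0.000]; [0.060, 0.068, 0.000]; [0.062, 0.048, 0.000]; [0.052, 0.030, -0.100]; [0.035, 0.013, -0.135]
C end [0.5866, -0.0974, 0.3049]
1.216
```

Call:
{"method": "servo_tool", "body": {
  "moves": [
    {"dp": [0.02,-0.09,0],"delta_rot": [0,0,0],"fingers": 0.3},
    {"dp": [0.02,-0.0925,0],"delta_rot": [0,0,0],"fingers": 0.3},
    {"dp": [0,0,0.1],"delta_rot": [0,0,0],"fingers": 0.3},
    {"dp": [0,0,0.1],"delta_rot": [0,0,0],"fingers": 0.3},
    {"dp": [0,0,0.0325],"delta_rot": [0,0,0],"fingers": 0.3}
  ]
}}

```text
clock: 5.5
position: [0.6358, -0.2246, 0.2563]
ee_rot: [-0.002, 0.001, 1.0, 0.001]
contact_force: [0.8, 0.4, -1.4]
width: 0.0311
gripper_force: 59.8
```

Call:
{"method": "servo_tool", "body": {
  "moves": [
    {"dp": [0,0,0],"delta_rot": [0,0,0],"fingers": 0.3},
    {"dp": [0,0,0],"delta_rot": [0,0,0],"fingers": 0.3}
  ]
}}

```text
clock: 5.7
position: [0.6374, -0.2242, 0.2593]
ee_rot: [0.001, 0.001, 1.0, -0.0]
contact_force: [-0.5, -1.2, -1.3]
width: 0.0313
gripper_force: 59.8
```

```bash
sed -i 's/Q=B-.018/Q=B+.018/' t.py; python3 - <<'E'
from t import *
s=readout.get_state(); print(s["clock"],np.round(s["position"],4),np.round(s["contact_force"],2))
p,d=imaging.get_image("scene"); print(np.round(th_scene(p,cam("scene")),3))
cv2.imwrite("pics/s4.png",cv2.resize(p[130:270,180:300],None,fx=4,fy=4)[:,:,::-1])
E
```

```text
5.7 [ 0.6374 -0.2242  0.2593] [-0.45 -1.16 -1.29]
[ 0.09  -0.093  0.086 -0.158 16.    20.   ]
```

View pics/s4.png

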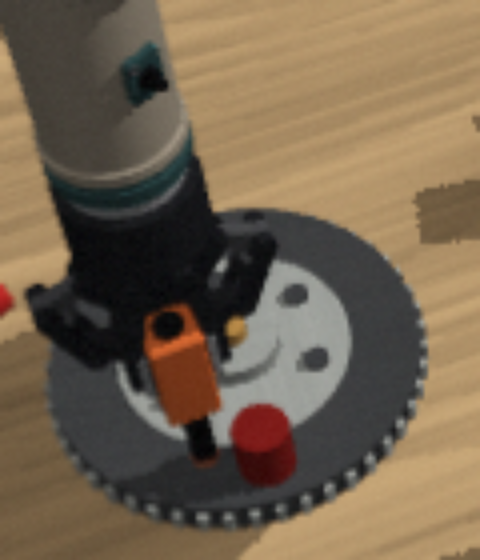

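The image shows the stem beside the lug on the −y side (stem tip at crop (205,460), lug at (263,445)), with a small gap and clear above the disc. Pushing now.

Call:
{"method": "servo_tool", "body": {
  "moves": [
    {"dp": [-0.005,0.0125,0],"delta_rot": [0,0,0],"fingers": 0.3},
    {"dp": [-0.01,0.02,0],"delta_rot": [0,0,0],"fingers": 0.3},
    {"dp": [-0.0125,0.0325,0],"delta_rot": [0,0,0],"fingers": 0.3},
    {"dp": [-0.01,0.045,0],"delta_rot": [0,0,0],"fingers": 0.3},
    {"dp": [-0.0075,0.0575,0],"delta_rot": [0,0,0],"fingers": 0.3}
  ]
}}

```text
clock: 6.25
position: [0.6465, -0.1891, 0.2584]
ee_rot: [0.0, 0.0, 1.0, 0.0]
contact_force: [0.1, 0.0, -1.9]
width: 0.0313
gripper_force: 60.0
```

Call:
{"method": "servo_tool", "body": {
  "moves": [
    {"dp": [0,0.07,0],"delta_rot": [0,0,0],"fingers": 0.3},
    {"dp": [0.0125,0.0775,0],"delta_rot": [0,0,0],"fingers": 0.3},
    {"dp": [0.03,0.08,0],"delta_rot": [0,0,0],"fingers": 0.3},
    {"dp": [0.0475,0.0775,0],"delta_rot": [0,0,0],"fingers": 0.3},
    {"dp": [0.06,0.0675,0],"delta_rot": [0,0,0],"fingers": 0.3}
  ]
}}

```text
clock: 6.75
position: [0.6155, -0.1133, 0.2583]
ee_rot: [-0.0, -0.0, 1.0, 0.001]
contact_force: [0.5, 0.0, -0.7]
width: 0.0317
gripper_force: 60.0
```

Call:
{"method": "servo_tool", "body": {
  "moves": [
    {"dp": [0.0625,0.0475,0],"delta_rot": [0,0,0],"fingers": 0.3},
    {"dp": [0.0525,0.03,-0.1],"delta_rot": [0,0,0],"fingers": 0.3},
    {"dp": [0.035,0.0125,-0.135],"delta_rot": [0,0,0],"fingers": 0.3}
  ]
}}

```text
clock: 7.05
position: [0.5838, -0.095, 0.3044]
ee_rot: [-0.002, -0.0, 1.0, 0.001]
contact_force: [0.0, 0.2, -1.6]
width: 0.0313
gripper_force: 60.0
```

```bash
python3 - <<'E'
from t import *
cs,ct=cam("scene"),cam("top"); S=[]
for i in range(10):
    n="scene" if i%2==0 else "top"; s=readout.get_state(); p,_=imaging.get_image(n); S.append((s["clock"],n,p))
print(np.round(s["position"],4),np.round(s["contact_force"],2),s["width"])
for t,n,p in S: r=(th_scene(p,cs) if n=="scene" else th_top(p,ct)); print(round(t,3),n,None if r is None else np.round(r,3))
cv2.imwrite("pics/s5.png",np.vstack([S[-2][2],S[-1][2]])[::1,:,::-1])
E
```

```text
[ 0.586  -0.0974  0.304 ] [ 0.29 -0.06 -1.13] 0.0312863047932532
7.05 scene [ 0.091  1.739  0.09   1.797 15.    18.   ]
7.1 top [9.400e-02 1.852e+00 1.290e+02]
7.15 scene [ 0.091  1.993  0.09   2.055 12.    18.   ]
7.2 top [9.400e-02 2.051e+00 1.280e+02]
7.25 scene [ 0.092  2.16   0.093  2.222 14.    18.   ]
7.3 top [9.300e-02 2.248e+00 1.335e+02]
7.35 scene [ 0.094  2.385  0.095  2.447 15.    18.   ]
7.4 top [9.300e-02 2.453e+00 1.360e+02]
7.45 scene [ 0.094  2.564  0.096  2.627 15.    18.   ]
7.5 top [9.300e-02 2.655e+00 1.395e+02]
```

The wheel coasts at about 2.0 rad/s counter-clockwise. I'll fit the coast model and plan the intercept.

```bash
cat > f.py <<'E'
from t import *
from scipy.optimize import least_squares
import json,sys,os
D=json.load(open("d.json")) if os.path.exists("d.json") else []
def fit(D):
    D=np.array(D); t=D[:,0]-7.3
    f=lambda x,t:x[0]+(x[1]+1)*(1-np.exp(-x[2]*t))/x[2]-t
    r=least_squares(lambda x:np.r_[(f(x,t)-D[:,1])/D[:,2],(x[2]-.0455)/.014],[2.25,2.,.0455],loss="soft_l1")
    x=r.x; return (lambda T:f(x,np.asarray(T)-7.3)),(lambda T:(x[1]+1)*np.exp(-x[2]*(T-7.3))-1),x,f(x,t)-D[:,1]
def add(t,th,s):
    if D: 
        p=fit(D)[0](t); th+=2*np.pi*round((p-th)/(2*np.pi))
    D.append([t,th,s]); json.dump(D,open("d.json","w"))
def tracktips(th,t0,n,lead,z=.145,phase=0.):
    T=t0+.1*np.arange(1,n+1); a=th(T)+phase; a[-1]=th(T[-1]+lead)+phase
    return [tip(x,z) for x in a]
E
python3 - <<'E'
from f import *
for t,a in zip([7.1,7.2,7.3,7.4,7.5],[1.852,2.051,2.248,2.453,2.655]): D.append([t,a,.012])
for t,a in zip([7.05,7.15,7.25,7.35,7.45],[1.739,1.993,2.16,2.385,2.564]): D.append([t,a,.04])
json.dump(D,open("d.json","w"))
th,om,x,res=fit(D); print(x,res.round(3))
t0=readout.get_state()["clock"]; print(t0)
C=np.array([.5866,-.0974,.3049]); a=C+OFF; b=np.array(tip(float(th(t0+.6)),.15))
s=np.array([.1,.28,.5,.73,.92])
ap=[a+(b-a)*k for k in s]+[tip(float(th(t0+.6)),.147)]
ap[4]=(np.array(ap[4])+0)
rows(C,ap+tracktips(th,t0+.6,4,.025))
print(om(t0),float(th(t0+.6)))
E
```

```text
[2.25438496 2.00816308 0.04520126] [-0.002  0.002  0.006  0.002 -0.002  0.009 -0.041 -0.006 -0.03  -0.01 ]
7.55
[0.050, -0.075, 0.000]; [0.085, -0.135, 0.000]; [0.110, -0.165, 0.000]; [0.110, -0.175, 0.000]; [0.095, -0.140, 0.000]
[0.040, -0.060, 0.015]; [-0.065, -0.055, 0.010]; [-0.075, -0.045, 0.000]; [-0.085, -0.030, 0.000]; [-0.105, -0.010, 0.000]
C end [0.5546, -0.2754, 0.2999]
1.9743612294152784 3.9128264955251746
```

Call:
{"method": "servo_tool", "body": {
  "moves": [
    {"dp": [0.05,-0.075,0],"delta_rot": [0,0,0],"fingers": 0.3},
    {"dp": [0.085,-0.135,0],"delta_rot": [0,0,0],"fingers": 0.3},
    {"dp": [0.11,-0.165,0],"delta_rot": [0,0,0],"fingers": 0.3},
    {"dp": [0.11,-0.175,0],"delta_rot": [0,0,0],"fingers": 0.3},
    {"dp": [0.095,-0.14,0],"delta_rot": [0,0,0],"fingers": 0.3}
  ]
}}

```text
clock: 8.05
position: [0.4942, -0.2378, 0.3051]
ee_rot: [-0.001, 0.001, 1.0, -0.0]
contact_force: [-0.2, -1.1, -1.6]
width: 0.0314
gripper_force: 60.1
```

Call:
{"method": "servo_tool", "body": {
  "moves": [
    {"dp": [0.04,-0.06,0.015],"delta_rot": [0,0,0],"fingers": 0.3},
    {"dp": [-0.065,-0.055,0.01],"delta_rot": [0,0,0],"fingers": 0.3},
    {"dp": [-0.075,-0.045,0],"delta_rot": [0,0,0],"fingers": 0.3},
    {"dp": [-0.085,-0.03,0],"delta_rot": [0,0,0],"fingers": 0.3},
    {"dp": [-0.105,-0.01,0],"delta_rot": [0,0,0],"fingers": 0.3}
  ]
}}

```text
clock: 8.55
position: [0.554, -0.2764, 0.2999]
ee_rot: [-0.0, 0.001, 1.0, 0.0]
contact_force: [0.2, 0.7, -1.5]
width: 0.0313
gripper_force: 60.1
```

```bash
cat > step.py <<'E'
from f import *
cs=cam("scene"); C=json.loads(sys.argv[1]); n=int(sys.argv[2]); cams=sys.argv[3].split(",")
for nm in cams:
    s=readout.get_state(); t=s["clock"]; p,_=imaging.get_image(nm); cv2.imwrite(f"trk_{t:.2f}_{nm}.png",p[:,:,::-1])
    r=th_scene(p,cs) if nm=="scene" else th_top(p,cam("top")) if nm=="top" else None
    pr=float(fit(D)[0](t)); w=lambda a:None if r is None else round((a-pr+np.pi)%(2*np.pi)-np.pi,3)
    print(t,nm,"pos",np.round(s["position"],4),"pred",round(pr,3),"r",None if r is None else np.round(r,3),"dev",w(r[1]) if r else None,w(r[3]) if r and nm=="scene" else None)
    if nm=="scene" and r:
        if abs(r[0]-.092)<.012: add(t,r[1],.03)
    elif nm=="top" and r and abs(r[0]-.092)<.006 and r[2]>110: add(t,r[1],.012)
    elif nm=="wrist":
        b=blobs(p,lambda h,s,v:((h<4)|(h>172))&(s>150)&(v>50),(230,120,410,260),60)
        for c in b[:2]:
            x,y,w_,h_=cv2.boundingRect(c); print("wrist",(x,y,w_,h_),cv2.contourArea(c))
th,om,x,res=fit(D); t0=readout.get_state()["clock"]; print("fit",x,"t0",t0,"om",om(t0),"clock err dtheta of C now", )
a=np.array(C)+OFF-np.r_[AX,0]; print("tip phi now",np.arctan2(a[1],a[0]),"lug",float(th(t0))%(2*np.pi))
rows(C,tracktips(th,t0,n,.025 if n%5==0 else 0))
E
python3 step.py "[0.5546,-0.2754,0.2999]" 10 scene,wrist
```

```text
8.55 scene pos [ 0.554  -0.2764  0.2999] pred 4.66 r [ 0.091 -1.605  0.1   -1.653 17.    19.   ] dev 0.018 -0.031
8.6 wrist pos [ 0.5579 -0.2766  0.2995] pred 4.767 r None dev None None
wrist (306, 176, 38, 36) 720.0
fit [2.25446489 2.01586159 0.04316079] t0 8.65 om 1.8451576722654721 clock err dtheta of C now
tip phi now -1.5729726019228072 lug 4.859533983104192
[-0.150, 0.025, 0.000]; [-0.075, 0.035, 0.000]; [-0.070, 0.045, 0.000]; [-0.060, 0.060, 0.000]; [-0.045, 0.065, 0.000]
[-0.035, 0.075, 0.000]; [-0.020, 0.080, 0.000]; [-0.005, 0.080, 0.000]; [0.005, 0.080, 0.000]; [0.030, 0.095, 0.000]
C end [0.6396, -0.1474, 0.2999]
```

Call:
{"method": "servo_tool", "body": {
  "moves": [
    {"dp": [-0.15,0.025,0],"delta_rot": [0,0,0],"fingers": 0.3},
    {"dp": [-0.075,0.035,0],"delta_rot": [0,0,0],"fingers": 0.3},
    {"dp": [-0.07,0.045,0],"delta_rot": [0,0,0],"fingers": 0.3},
    {"dp": [-0.06,0.06,0],"delta_rot": [0,0,0],"fingers": 0.3},
    {"dp": [-0.045,0.065,0],"delta_rot": [0,0,0],"fingers": 0.3}
  ]
}}

```text
clock: 9.15
position: [0.6347, -0.2283, 0.3003]
ee_rot: [-0.0, 0.0, 1.0, 0.0]
contact_force: [-0.1, -0.6, -1.6]
width: 0.0313
gripper_force: 60.1
```

Call:
{"method": "servo_tool", "body": {
  "moves": [
    {"dp": [-0.035,0.075,0],"delta_rot": [0,0,0],"fingers": 0.3},
    {"dp": [-0.02,0.08,0],"delta_rot": [0,0,0],"fingers": 0.3},
    {"dp": [-0.005,0.08,0],"delta_rot": [0,0,0],"fingers": 0.3},
    {"dp": [0.005,0.08,0],"delta_rot": [0,0,0],"fingers": 0.3},
    {"dp": [0.03,0.095,0],"delta_rot": [0,0,0],"fingers": 0.3}
  ]
}}

```text
clock: 9.65
position: [0.639, -0.1463, 0.3004]
ee_rot: [0.0, 0.0, 1.0, -0.0]
contact_force: [-0.2, -0.6, -0.1]
width: 0.0314
gripper_force: 60.1
```

```bash
sed -i 's/-.1805\]/-.1795]/' t.py; python3 step.py "[0.6396,-0.1474,0.2999]" 10 wrist
```

```text
9.65 wrist pos [ 0.639  -0.1463  0.3004] pred 6.644 r None dev None None
wrist (304, 173, 39, 39) 834.0
fit [2.25446489 2.01586159 0.04316079] t0 9.7 om 1.7190964965041489 clock err dtheta of C now
tip phi now 0.39244429641622236 lug 0.44708224892809145
[0.050, 0.090, 0.000]; [0.050, 0.060, 0.000]; [0.060, 0.050, 0.000]; [0.065, 0.040, 0.000]; [0.070, 0.025, 0.000]
[0.075, 0.015, 0.000]; [0.080, 0.005, 0.000]; [0.070, -0.010, 0.000]; [0.075, -0.025, 0.000]; [0.080, -0.040, 0.000]
C end [0.5046, -0.1054, 0.2999]
```

```bash
sed -i 's/AX=np.array(\[.5548,-.1795\])/AX=np.array([.5538,-.1775])/' t.py; grep -c "5538,-.1775" t.py; python3 - <<'E'
from f import *
for d in D: d[1]+=.01
json.dump(D,open("d.json","w")); add(9.65,.386,.02)
th,om,x,res=fit(D); print(x,res.round(3)[-2:],readout.get_state()["clock"])
rows([.6396,-.1474,.2999],tracktips(th,9.7,10,.025))
E
```

```text
1
[2.2643459  2.01583599 0.04133404] [-0.    -0.001] 9.7
[0.060, 0.110, 0.000]; [0.055, 0.060, 0.000]; [0.060, 0.050, 0.000]; [0.070, 0.035, 0.000]; [0.070, 0.025, 0.000]
[0.075, 0.015, 0.000]; [0.080, -0.000, 0.000]; [0.075, -0.015, 0.000]; [0.070, -0.025, 0.000]; [0.080, -0.045, 0.000]
C end [0.5006, -0.1054, 0.2999]
```

Call:
{"method": "servo_tool", "body": {
  "moves": [
    {"dp": [0.06,0.11,0],"delta_rot": [0,0,0],"fingers": 0.3},
    {"dp": [0.055,0.06,0],"delta_rot": [0,0,0],"fingers": 0.3},
    {"dp": [0.06,0.05,0],"delta_rot": [0,0,0],"fingers": 0.3},
    {"dp": [0.07,0.035,0],"delta_rot": [0,0,0],"fingers": 0.3},
    {"dp": [0.07,0.025,0],"delta_rot": [0,0,0],"fingers": 0.3}
  ]
}}

```text
clock: 10.2
position: [0.5749, -0.0904, 0.3006]
ee_rot: [-0.0, 0.0, 1.0, 0.0]
contact_force: [0.5, -0.2, -1.5]
width: 0.0313
gripper_force: 60.1
```

Call:
{"method": "servo_tool", "body": {
  "moves": [
    {"dp": [0.075,0.015,0],"delta_rot": [0,0,0],"fingers": 0.3},
    {"dp": [0.08,0,0],"delta_rot": [0,0,0],"fingers": 0.3},
    {"dp": [0.075,-0.015,0],"delta_rot": [0,0,0],"fingers": 0.3},
    {"dp": [0.07,-0.025,0],"delta_rot": [0,0,0],"fingers": 0.3},
    {"dp": [0.08,-0.045,0],"delta_rot": [0,0,0],"fingers": 0.3}
  ]
}}

```text
clock: 10.7
position: [0.4992, -0.1056, 0.3006]
ee_rot: [0.0, 0.0, 1.0, -0.0]
contact_force: [-0.0, 0.1, -1.2]
width: 0.0313
gripper_force: 60.1
```

```bash
python3 step.py "[0.5006,-0.1054,0.2999]" 10 wrist
```

```text
10.7 wrist pos [ 0.4992 -0.1056  0.3006] pred 8.43 r None dev None None
wrist (302, 180, 38, 32) 608.5
fit [2.2643459  2.01583599 0.04133404] t0 10.75 om 1.61502752551313 clock err dtheta of C now
tip phi now 2.187130208183857 lug 2.227973301747152
[0.070, -0.060, 0.000]; [0.045, -0.060, 0.000]; [0.035, -0.060, 0.000]; [0.025, -0.070, 0.000]; [0.015, -0.070, 0.000]
[0.005, -0.070, 0.000]; [-0.010, -0.075, 0.000]; [-0.020, -0.065, 0.000]; [-0.025, -0.065, 0.000]; [-0.050, -0.070, 0.000]
C end [0.4826, -0.2384, 0.2999]
```

Call:
{"method": "servo_tool", "body": {
  "moves": [
    {"dp": [0.07,-0.06,0],"delta_rot": [0,0,0],"fingers": 0.3},
    {"dp": [0.045,-0.06,0],"delta_rot": [0,0,0],"fingers": 0.3},
    {"dp": [0.035,-0.06,0],"delta_rot": [0,0,0],"fingers": 0.3},
    {"dp": [0.025,-0.07,0],"delta_rot": [0,0,0],"fingers": 0.3},
    {"dp": [0.015,-0.07,0],"delta_rot": [0,0,0],"fingers": 0.3}
  ]
}}

```text
clock: 11.25
position: [0.4617, -0.1708, 0.3005]
ee_rot: [0.0, 0.001, 1.0, -0.0]
contact_force: [0.2, 0.0, -1.5]
width: 0.0312
gripper_force: 60.1
```

Call:
{"method": "servo_tool", "body": {
  "moves": [
    {"dp": [0.005,-0.07,0],"delta_rot": [0,0,0],"fingers": 0.3},
    {"dp": [-0.01,-0.075,0],"delta_rot": [0,0,0],"fingers": 0.3},
    {"dp": [-0.02,-0.065,0],"delta_rot": [0,0,0],"fingers": 0.3},
    {"dp": [-0.025,-0.065,0],"delta_rot": [0,0,0],"fingers": 0.3},
    {"dp": [-0.05,-0.07,0],"delta_rot": [0,0,0],"fingers": 0.3}
  ]
}}

```text
clock: 11.75
position: [0.4825, -0.2395, 0.3003]
ee_rot: [-0.0, 0.0, 1.0, 0.0]
contact_force: [0.0, -0.2, -1.5]
width: 0.0317
gripper_force: 60.1
```

```bash
python3 step.py "[0.4826,-0.2384,0.2999]" 10 scene
```

```text
11.75 scene pos [ 0.4825 -0.2395  0.3003] pred 10.073 r [ 0.095 -2.422  0.103 -2.395 16.    19.   ] dev 0.072 0.098
fit [2.26401708 2.00345091 0.03688857] t0 11.8 om 1.5440654652417618 clock err dtheta of C now
tip phi now -2.458853243409628 lug 3.9341602498548234
[-0.085, -0.085, 0.000]; [-0.060, -0.035, 0.000]; [-0.065, -0.025, 0.000]; [-0.070, -0.020, 0.000]; [-0.070, -0.005, 0.000]
[-0.065, 0.005, 0.000]; [-0.070, 0.010, 0.000]; [-0.060, 0.025, 0.000]; [-0.060, 0.035, 0.000]; [-0.065, 0.050, 0.000]
C end [0.6166, -0.2474, 0.2999]
```

```bash
python3 - <<'E'
from f import *
D[-1][1]-=.03; json.dump(D,open("d.json","w"))
th,om,x,res=fit(D); print(x,res.round(3)[-3:],om(11.8))
rows([.4826,-.2384,.2999],tracktips(th,11.8,10,.025))
E
```

```text
[2.26416023 2.00861348 0.0387477 ] [-0.003  0.003 -0.003] 1.527206818140654
[-0.075, -0.075, 0.000]; [-0.060, -0.040, 0.000]; [-0.060, -0.025, 0.000]; [-0.070, -0.020, 0.000]; [-0.065, -0.010, 0.000]
[-0.070, 0.000, 0.000]; [-0.065, 0.010, 0.000]; [-0.065, 0.025, 0.000]; [-0.060, 0.025, 0.000]; [-0.065, 0.050, 0.000]
C end [0.6136, -0.2504, 0.2999]
```

Call:
{"method": "servo_tool", "body": {
  "moves": [
    {"dp": [-0.075,-0.075,0],"delta_rot": [0,0,0],"fingers": 0.3},
    {"dp": [-0.06,-0.04,0],"delta_rot": [0,0,0],"fingers": 0.3},
    {"dp": [-0.06,-0.025,0],"delta_rot": [0,0,0],"fingers": 0.3},
    {"dp": [-0.07,-0.02,0],"delta_rot": [0,0,0],"fingers": 0.3},
    {"dp": [-0.065,-0.01,0],"delta_rot": [0,0,0],"fingers": 0.3}
  ]
}}

```text
clock: 12.3
position: [0.5491, -0.2727, 0.3001]
ee_rot: [-0.0, 0.0, 1.0, 0.0]
contact_force: [-0.4, -0.4, -1.8]
width: 0.0314
gripper_force: 60.1
```

Call:
{"method": "servo_tool", "body": {
  "moves": [
    {"dp": [-0.07,0,0],"delta_rot": [0,0,0],"fingers": 0.3},
    {"dp": [-0.065,0.01,0],"delta_rot": [0,0,0],"fingers": 0.3},
    {"dp": [-0.065,0.025,0],"delta_rot": [0,0,0],"fingers": 0.3},
    {"dp": [-0.06,0.025,0],"delta_rot": [0,0,0],"fingers": 0.3},
    {"dp": [-0.065,0.05,0],"delta_rot": [0,0,0],"fingers": 0.3}
  ]
}}

```text
clock: 12.8
position: [0.6141, -0.2501, 0.3003]
ee_rot: [-0.0, 0.001, 1.0, -0.0]
contact_force: [1.4, 0.0, -1.2]
width: 0.0315
gripper_force: 60.1
```

```bash
python3 step.py "[0.6136,-0.2504,0.2999]" 10 wrist
```

```text
12.8 wrist pos [ 0.6141 -0.2501  0.3003] pred 11.667 r None dev None None
wrist (301, 173, 38, 39) 816.5
fit [2.26416023 2.00861348 0.0387477 ] t0 12.85 om 1.426450717463338 clock err dtheta of C now
tip phi now -0.8631133393774295 lug 5.455420451701283
[-0.055, 0.060, 0.000]; [-0.040, 0.050, 0.000]; [-0.030, 0.060, 0.000]; [-0.020, 0.060, 0.000]; [-0.010, 0.060, 0.000]
[-0.005, 0.065, 0.000]; [0.005, 0.060, 0.000]; [0.010, 0.065, 0.000]; [0.025, 0.055, 0.000]; [0.035, 0.070, 0.000]
C end [0.6306, -0.1294, 0.2999]
```

Call:
{"method": "servo_tool", "body": {
  "moves": [
    {"dp": [-0.055,0.06,0],"delta_rot": [0,0,0],"fingers": 0.3},
    {"dp": [-0.04,0.05,0],"delta_rot": [0,0,0],"fingers": 0.3},
    {"dp": [-0.03,0.06,0],"delta_rot": [0,0,0],"fingers": 0.3},
    {"dp": [-0.02,0.06,0],"delta_rot": [0,0,0],"fingers": 0.3},
    {"dp": [-0.01,0.06,0],"delta_rot": [0,0,0],"fingers": 0.3}
  ]
}}

```text
clock: 13.35
position: [0.6444, -0.1913, 0.3004]
ee_rot: [-0.0, 0.0, 1.0, 0.0]
contact_force: [0.6, -0.1, -0.9]
width: 0.0314
gripper_force: 60.1
```

Call:
{"method": "servo_tool", "body": {
  "moves": [
    {"dp": [-0.005,0.065,0],"delta_rot": [0,0,0],"fingers": 0.3},
    {"dp": [0.005,0.06,0],"delta_rot": [0,0,0],"fingers": 0.3},
    {"dp": [0.01,0.065,0],"delta_rot": [0,0,0],"fingers": 0.3},
    {"dp": [0.025,0.055,0],"delta_rot": [0,0,0],"fingers": 0.3},
    {"dp": [0.035,0.07,0],"delta_rot": [0,0,0],"fingers": 0.3}
  ]
}}

```text
clock: 13.85
position: [0.6297, -0.1288, 0.3004]
ee_rot: [-0.0, 0.001, 1.0, -0.0]
contact_force: [-0.1, -0.8, -0.9]
width: 0.0314
gripper_force: 60.1
```

```bash
python3 step.py "[0.6306,-0.1294,0.2999]" 10 wrist
python3 - <<'E'
import cv2,numpy as np,glob
f=sorted(glob.glob("trk_*"),key=lambda s:float(s.split("_")[1])); print(f)
o=[]
for n in f[-6:]:
    p=cv2.imread(n); o.append(cv2.resize(p[130:260,180:300] if "scene" in n else p[150:280,260:380],(240,260)))
cv2.imwrite("pics/trk.png",np.vstack([np.hstack(o[:3]),np.hstack(o[3:])]))
E
```

```text
13.85 wrist pos [ 0.6297 -0.1288  0.3004] pred 13.119 r None dev None None
wrist (300, 174, 38, 38) 789.0
fit [2.26416023 2.00861348 0.0387477 ] t0 13.9 om 1.3297116175913484 clock err dtheta of C now
tip phi now 0.5871006194265735 lug 0.6188759940242399
[0.050, 0.060, 0.000]; [0.040, 0.040, 0.000]; [0.050, 0.035, 0.000]; [0.055, 0.030, 0.000]; [0.055, 0.020, 0.000]
[0.055, 0.015, 0.000]; [0.060, 0.005, 0.000]; [0.055, -0.000, 0.000]; [0.060, -0.010, 0.000]; [0.070, -0.020, 0.000]
C end [0.5206, -0.0944, 0.2999]
['trk_8.55_scene.png', 'trk_8.60_wrist.png', 'trk_9.65_wrist.png', 'trk_10.70_wrist.png', 'trk_11.75_scene.png', 'trk_12.80_wrist.png', 'trk_13.85_wrist.png']
```

View pics/trk.png

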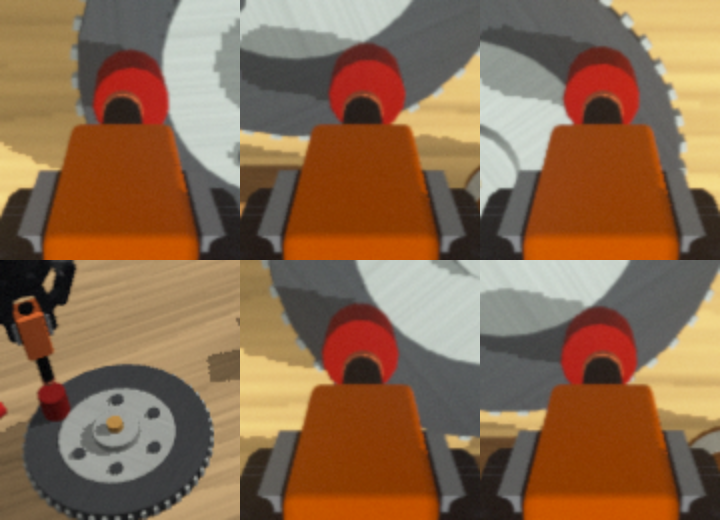

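The wrist tiles show the stem tip centred on the red lug's top throughout, and the scene tile shows the tip just above the lug. Continuing.

Call:
{"method": "servo_tool", "body": {
  "moves": [
    {"dp": [0.05,0.06,0],"delta_rot": [0,0,0],"fingers": 0.3},
    {"dp": [0.04,0.04,0],"delta_rot": [0,0,0],"fingers": 0.3},
    {"dp": [0.05,0.035,0],"delta_rot": [0,0,0],"fingers": 0.3},
    {"dp": [0.055,0.03,0],"delta_rot": [0,0,0],"fingers": 0.3},
    {"dp": [0.055,0.02,0],"delta_rot": [0,0,0],"fingers": 0.3}
  ]
}}

```text
clock: 14.4
position: [0.5791, -0.0921, 0.3005]
ee_rot: [-0.0, 0.0, 1.0, 0.0]
contact_force: [0.3, -0.4, -1.6]
width: 0.0312
gripper_force: 60.1
```

Call:
{"method": "servo_tool", "body": {
  "moves": [
    {"dp": [0.055,0.015,0],"delta_rot": [0,0,0],"fingers": 0.3},
    {"dp": [0.06,0.005,0],"delta_rot": [0,0,0],"fingers": 0.3},
    {"dp": [0.055,0,0],"delta_rot": [0,0,0],"fingers": 0.3},
    {"dp": [0.06,-0.01,0],"delta_rot": [0,0,0],"fingers": 0.3},
    {"dp": [0.07,-0.02,0],"delta_rot": [0,0,0],"fingers": 0.3}
  ]
}}

```text
clock: 14.9
position: [0.5194, -0.0947, 0.3004]
ee_rot: [0.0, 0.0, 1.0, -0.0]
contact_force: [-0.1, -0.1, -1.6]
width: 0.0314
gripper_force: 60.1
```

```bash
python3 step.py "[0.5206,-0.0944,0.2999]" 10 wrist
```

```text
14.9 wrist pos [ 0.5194 -0.0947  0.3004] pred 14.47 r None dev None None
wrist (303, 176, 37, 36) 586.5
fit [2.26416023 2.00861348 0.0387477 ] t0 14.95 om 1.2368293664806753 clock err dtheta of C now
tip phi now 1.938825991727592 lug 1.9659793640526324
[0.060, -0.030, 0.000]; [0.050, -0.030, 0.000]; [0.040, -0.040, 0.000]; [0.040, -0.040, 0.000]; [0.030, -0.045, 0.000]
[0.030, -0.045, 0.000]; [0.020, -0.050, 0.000]; [0.015, -0.055, 0.000]; [0.005, -0.050, 0.000]; [0.005, -0.065, 0.000]
C end [0.4616, -0.1844, 0.2999]
```

Call:
{"method": "servo_tool", "body": {
  "moves": [
    {"dp": [0.06,-0.03,0],"delta_rot": [0,0,0],"fingers": 0.3},
    {"dp": [0.05,-0.03,0],"delta_rot": [0,0,0],"fingers": 0.3},
    {"dp": [0.04,-0.04,0],"delta_rot": [0,0,0],"fingers": 0.3},
    {"dp": [0.04,-0.04,0],"delta_rot": [0,0,0],"fingers": 0.3},
    {"dp": [0.03,-0.045,0],"delta_rot": [0,0,0],"fingers": 0.3}
  ]
}}

```text
clock: 15.45
position: [0.4755, -0.1322, 0.3004]
ee_rot: [0.0, 0.0, 1.0, -0.0]
contact_force: [0.2, 0.4, -1.5]
width: 0.0315
gripper_force: 60.1
```

Call:
{"method": "servo_tool", "body": {
  "moves": [
    {"dp": [0.03,-0.045,0],"delta_rot": [0,0,0],"fingers": 0.3},
    {"dp": [0.02,-0.05,0],"delta_rot": [0,0,0],"fingers": 0.3},
    {"dp": [0.015,-0.055,0],"delta_rot": [0,0,0],"fingers": 0.3},
    {"dp": [0.005,-0.05,0],"delta_rot": [0,0,0],"fingers": 0.3},
    {"dp": [0.005,-0.065,0],"delta_rot": [0,0,0],"fingers": 0.3}
  ]
}}

```text
clock: 15.95
position: [0.4612, -0.1853, 0.3004]
ee_rot: [0.0, 0.0, 1.0, 0.0]
contact_force: [0.6, 0.9, -0.8]
width: 0.0314
gripper_force: 60.1
```

```bash
python3 step.py "[0.4616,-0.1844,0.2999]" 10 wrist
```

```text
15.95 wrist pos [ 0.4612 -0.1853  0.3004] pred 15.726 r None dev None None
wrist (304, 178, 38, 34) 641.0
fit [2.26416023 2.00861348 0.0387477 ] t0 16.0 om 1.1476501971189372 clock err dtheta of C now
tip phi now -3.0993185051250944 lug 3.2175136707377234
[-0.010, -0.065, 0.000]; [-0.010, -0.055, 0.000]; [-0.020, -0.045, 0.000]; [-0.025, -0.045, 0.000]; [-0.025, -0.045, 0.000]
[-0.035, -0.040, 0.000]; [-0.035, -0.035, 0.000]; [-0.040, -0.030, 0.000]; [-0.040, -0.025, 0.000]; [-0.060, -0.025, 0.000]
C end [0.5216, -0.2664, 0.2999]
```

Call:
{"method": "servo_tool", "body": {
  "moves": [
    {"dp": [-0.01,-0.065,0],"delta_rot": [0,0,0],"fingers": 0.3},
    {"dp": [-0.01,-0.055,0],"delta_rot": [0,0,0],"fingers": 0.3},
    {"dp": [-0.02,-0.045,0],"delta_rot": [0,0,0],"fingers": 0.3},
    {"dp": [-0.025,-0.045,0],"delta_rot": [0,0,0],"fingers": 0.3},
    {"dp": [-0.025,-0.045,0],"delta_rot": [0,0,0],"fingers": 0.3}
  ]
}}

```text
clock: 16.5
position: [0.4797, -0.2362, 0.3003]
ee_rot: [0.0, 0.0, 1.0, 0.0]
contact_force: [-0.2, 0.2, -1.2]
width: 0.0316
gripper_force: 60.1
```

Call:
{"method": "servo_tool", "body": {
  "moves": [
    {"dp": [-0.035,-0.04,0],"delta_rot": [0,0,0],"fingers": 0.3},
    {"dp": [-0.035,-0.035,0],"delta_rot": [0,0,0],"fingers": 0.3},
    {"dp": [-0.04,-0.03,0],"delta_rot": [0,0,0],"fingers": 0.3},
    {"dp": [-0.04,-0.025,0],"delta_rot": [0,0,0],"fingers": 0.3},
    {"dp": [-0.045,-0.02,0],"delta_rot": [0,0,0],"fingers": 0.3}
  ]
}}

```text
clock: 17.0
position: [0.5188, -0.2658, 0.3003]
ee_rot: [-0.0, 0.0, 1.0, 0.0]
contact_force: [0.0, 0.1, -1.4]
width: 0.0313
gripper_force: 60.1
```

Call:
{"method": "servo_tool", "body": {
  "moves": [
    {"dp": [-0.04,-0.01,-0.05],"delta_rot": [0,0,0],"fingers": 0.3},
    {"dp": [-0.03,0,-0.15],"delta_rot": [0,0,0],"fingers": 0.3},
    {"dp": [-0.01,0,-0.2],"delta_rot": [0,0,0],"fingers": 0.3},
    {"dp": [0,0,-0.15],"delta_rot": [0,0,0],"fingers": 0.3},
    {"dp": [0,0,-0.05],"delta_rot": [0,0,0],"fingers": 0.3}
  ]
}}

```text
clock: 17.5
position: [0.5354, -0.2678, 0.4241]
ee_rot: [0.003, 0.0, 1.0, -0.002]
contact_force: [-0.5, -0.2, -1.0]
width: 0.0319
gripper_force: 60.1
```

Call:
{"method": "servo_tool", "body": {
  "moves": [
    {"dp": [0,0,0],"delta_rot": [0,0,0],"fingers": 0.3},
    {"dp": [0,0,0],"delta_rot": [0,0,0],"fingers": 0.3},
    {"dp": [0,0,0],"delta_rot": [0,0,0],"fingers": 0.3}
  ]
}}

```text
clock: 17.8
position: [0.5337, -0.2671, 0.4181]
ee_rot: [-0.002, 0.0, 1.0, 0.001]
contact_force: [-0.3, -0.3, -1.3]
width: 0.0313
gripper_force: 60.1
```

```bash
python3 - <<'E'
from h import *
s=readout.get_state(); print(s["clock"],np.round(s["position"],4),np.round(s["contact_force"],2),s["width"],s["gripper_force"])
p,_=imaging.get_image("scene"); cv2.imwrite("pics/end.png",p[:,:,::-1])
E
```

```text
17.8 [ 0.5337 -0.2671  0.4181] [-0.27 -0.33 -1.29] 0.03126521446772661 60.1459014415741
```

View pics/end.png

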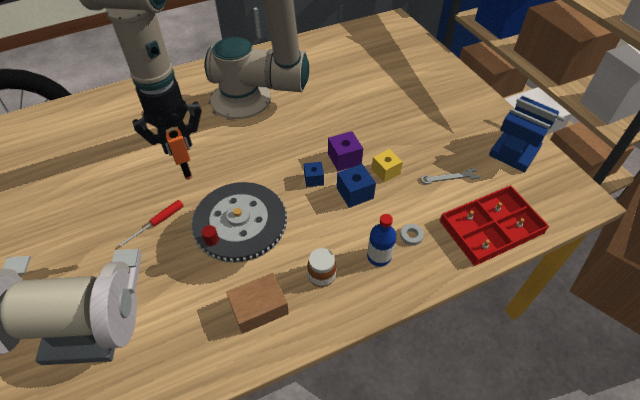

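The pickup is held high with its tip at (188,175), the wheel is coasting with the lug at (209,235), and everything else on the bench is undisturbed. Handing in.

```bash
python3 -c "
from rig import manip; print(manip.sign_off())"
```

```text
the job is handed in; nothing more can be done
None
```

I handed the job in at about 18 s: the pickup tip tracked the lug on the freely coasting flywheel for about 7 s (wheel slowing from 2.0 to about 1.1 rad/s, about one turn in 4 s midway), then was lifted roughly 140 mm clear, still held; no verdict was returned.

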